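Push the stuck rubber core out of the roller tube

ROBOT

A 6-joint arm with a two-finger parallel gripper is mounted at the origin on a cart in front of the work surface, level with it; the furniture and walls round the work are solid. World frame = base frame: x ahead of the robot, y to its left, z up, the work surface at z = 0. Lengths are in m, angles in degrees, forces in N, time in s.
With the tool pointing down it reaches from about 0.25 to 0.725 m from the base axis. Payload 9.7 kg.
Tool frame: the origin (TCP) lies at the very end of the fingers, on their centre line; the grasp point (between the pads) lies 19 mm behind it; z points along the fingers, y is the line along which they close (so a half turn about z gives the same grasp; the last joint's range is limited). The gripper opens to 85 mm and grips with 20 to 120 N. Pads are 22 mm wide; open, the fingers measure 114 mm over their backs; the gripper's body (76 mm by 85 mm) begins 54 mm behind the grasp point. The pads swing forward as they close: fully open they stand 13 mm farther back than shut.
Start: joints at [69.958, 4.979, 10.078, 95.1, 0, 90], TCP at [0.188, 0.517, 0.231] pointing down, gripper open.
Joint ranges: [-179.16, 179.16], [-48.56, 103.87], [-65.8, 70.77], [-126.05, 130.52], [-82.76, 87.17], [-180, 180]. Speed limits (degrees/s): [127.2, 127.2, 147.25, 180, 180, 180].

INTERFACE

Orientations are given as [roll, pitch, yaw] about the fixed x, y, z axes, in that order (R = Rz(yaw) Ry(pitch) Rx(roll)).
In Python, from workcell import bot gives the robot as it stands.
- The arm moves only by the tool arm_command, never from a script. Its argument "series" is a list of rows, each a list of 4 numbers: the shift along the tool's x, y, z in m, then the turn about the tool's z in rad. A call has exactly 5 rows; each row is the pose to reach, as a shift and turn from the pose commanded when the call began, along the tool's axes at that moment; what a row does not reach only later rows make up. A row lasts 1/10 s, in which the tool goes at most 50 mm and 8.59 degrees, less where a joint would pass 70% of its speed; a pose out of reach is approached as far as the arm can. A call with a gripper value outside its range is refused whole. "hand" is the finger opening in m, from 0 to 0.0854, set as the call begins (left out, the last holds). The fingers move at their own pace and stop on an object; "grip_force" is the grip in N (left out, the last holds). Time passes only in rows, so rows that repeat a pose let the fingers close, or fill a call up. It gives the time, the measured TCP pose, the force, the opening and the grip force at its end, in the units of the state.
- bot.get_obs(): the state, without advancing time (a new reading comes with each control period).
- bot.camera(name): name is "scene" or "top"; returns a dict with "color" (420x560x3 uint8, blue, green, red), "camera_matrix" (3x3 intrinsics, pixels), "dist_coeffs" ([k1, k2, p1, p2, k3] as OpenCV has them; the pictures are not rectified), "xyz" and "orientation" of the camera in the world. Camera axes: x right, y up, looking along -z (the intrinsics and any distortion apply to the point x, -y, -z); pixel columns grow to the right and rows downward; lengths in m; the calibration is good to about 2 mm. A picture is of the moment at which its call begins. There is no depth.
- bot.job_done(): hands the job in; it is judged then, once.
Trained networks look in the newest picture that a camera, given by its name, has taken for a name from the list of things; names that differ only in an ending like _2 or _b are one class to them, and where a whole thing is asked for, a point or a joint stands for the part that bears it (a point fixed in the world has none). Each returns a list of dicts, best first, with "confidence" (0 to 1); they miss things now and then, are a little off and sometimes report something else, mostly with a low value. They report only what shows in the picture. A call takes as long as a camera call.
- bot.find_in(camera, target): "location" ([column, row] in pixels, amid what is visible of it).
- bot.mark_of(camera, target): "location" ([column, row] in pixels: a listed point, or the origin of a listed thing).
The state is a dict: "time": time; "q": joint angles; "qd": joint speeds; "joint_efforts": joint torques, N m; "ee_pos": TCP position; "tcp_rot": TCP orientation; "wrist_force": force on the tool from outside, world axes, zero at the start; "torque": the same for the moment, N m; "opening": finger opening in m; "grasp_force": force on a finger pad.
Only numpy, scipy, OpenCV 4.12 (cv2) and the standard library are available. Lean on these libraries where they do the work, as an engineer would, in place of code of your own. Each camera call takes 0.05 s, during which the arm holds its last target. There are 200 camera calls.

TASK

A rubber core is stuck in the steel tube that is clamped on the small wooden stand. With the rod of the wooden push stick, push the core out through the end of the tube that faces the catch tray, so that the core lies wholly in the tray, then draw the stick out and lay it down flat on the bench beside the stand.

Things in the scene. Friction and masses are not known exactly. Their poses are not given: they have to be found in the camera images.
- stand: Fixed stand: wooden board 190 x 84 x 15 mm carrying a level steel tube in two dark saddles and, behind the tube's exit, an aluminium tray. Origin on the bench top under the tube's axis line, 83 mm along x from the tube's entry end. x (level) runs along the tube from entry to tray, z up. Board: x -91 to +99, y -42 to +42 mm; tube: x -83 to -3; tray inside: x 0 to 90 mm.
- tube_in (a point): Centre of the tube's open entry mouth (the end away from the tray), on the tube's axis, 55 mm above the bench. Tube outer diameter 50, bore 42 mm. A spring leaf 10 mm wide hangs 4 to 6 mm down from the roof of the bore.
- tube_out (a point): Centre of the tube's exit mouth (next to the tray), on the tube's axis, 55 mm above the bench, 80 mm from the entry mouth.
- tray_mid (a point): Centre of the catch tray's inner floor, 26 mm above the bench. The tray is open on top and towards the tube, 90 mm long and 54 mm wide inside; its rim is 60 mm above the bench.
- core: Black rubber core, a cylinder 38 mm in diameter, 60 mm long, about 90 g. Origin at its centre, x along its axis. It starts wholly inside the tube, held by the spring leaf: about 10 to 18 N move it. Once its rear end is pushed past the exit mouth it drops 8 mm to the tray floor, its centre then 45 mm above the bench.
- dowel: Wooden push stick, 90 g, loose on the bench: square handle 70 mm long, 28 x 28 mm thick, from which a round rod, 20 mm in diameter and 105 mm long, sticks out along +x. Origin at the handle's centre, 14 mm above the bench when it lies flat; the handle's faces are square to its x, y and z axes.
- dowel_tip (a point): Centre of the flat end of the push stick's rod, 140 mm from the handle's centre.

How it is judged (in metres and radians):
On the way, in this order (a step that is already met when the one before it is completed fails the run):
1. the rod of the push stick, inside the tube, presses on the core (contact force between dowel and core above 1 N and x of dowel_tip in the frame of stand above -0.083 m and y of dowel_tip in the frame of stand between -0.021 and 0.021 m), for 0.05 s.
2. the core is wholly out of the tube, in the catch tray (x of core in the frame of stand between 0.028 and 0.085 m and y of core in the frame of stand between -0.025 and 0.025 m and z of core in the frame of stand below 0.05 m), for 0.2 s.
At the end, for the whole second after the job is handed in: The core lies at rest in the catch tray, wholly out of the tube (centre over 28 mm along the stand's x, within 25 mm of the middle line, under 50 mm above the bench). The push stick lies still and flat on the bench itself: handle centre and rod tip under 24 mm above it (all of step 2 and linear speed of each of core, dowel below 0.02 m/s and height (world z) of each of dowel, dowel_tip below 0.024 m); the robot touches nothing.
It also fails if it takes over 50 s, if anything falls off the work surface, if the arm or the gripper's body presses on something with over 40 N, if the wrist force passes 120 N, or if a joint passes its speed limit or range.

## Working session

There is one attempt and no reset: what is moved stays moved. The work goes in short steps, Python scripts to look and compute and a tool call to move; the robot and the scene stay as the last step left them, time stands still between calls to the robot, and variables do not carry over. Pictures are saved under pics/ and viewed, at most 10 in all, crops included, and the job is handed in when it is done.

Besides the shell and the picture viewer there is one more tool, called after "Call:" as name([rows], argument=value, ...), one row to a line, values as JSON. arm_command: Moves the arm, as the interface text tells. Its arguments: {"type":"object","properties":{"series":{"type":"array"},"hand":{"type":"number"},"grip_force":{"type":"number"}},"required":["series"]}

```bash
mkdir -p pics; cat > h.py <<'E'
import numpy as np, cv2
from workcell import bot
from scipy.spatial.transform import Rotation as R
def cam(n, save=None):
    c=bot.camera(n)
    if save: cv2.imwrite('pics/'+save,c['color'])
    return c
def ray(c,px):
    K=np.array(c['camera_matrix'],float);d=np.array(c['dist_coeffs'],float)
    u=cv2.undistortPoints(np.array([[px]],float),K,d)[0,0]
    o=c['orientation']
    o=np.array(o,float)
    M=o if o.shape==(3,3) else R.from_euler('xyz',o,degrees=True).as_matrix()
    return np.array(c['xyz'],float), M@np.array([u[0],-u[1],-1])
def atz(c,px,z):
    p,d=ray(c,px); return p+d*(z-p[2])/d[2]
E
python3 - <<'E'
from h import *
for n in ('top','scene'):
    c=cam(n,n+'1.png'); print(n,c['xyz'],c['orientation'])
    for t,z in (('tube_in',.055),('tube_out',.055),('tray_mid',.026),('dowel',.014),('dowel_tip',.014),('stand',0)):
        for r in bot.mark_of(n,t)[:2]: print(t,r['confidence'],np.round(r['location'],1),atz(c,r['location'],z).round(4))
    r=bot.find_in(n,'dowel')[:1];print(r)
o=bot.get_obs();print(o)
E
```

```text
top [ 0.47253644 -0.28617346  0.92426224] [  5.21098853   0.20186318 -90.42080977]
tube_in 0.75 [266.2 225.2] [ 0.5128 -0.2693  0.055 ]
tube_out 0.79 [225.6 204.1] [ 0.5495 -0.1999  0.055 ]
tray_mid 0.65 [205.  194.7] [ 0.5691 -0.1604  0.026 ]
tray_mid 0.28 [352.7 225.5] [ 0.5125 -0.4214  0.026 ]
dowel 0.67 [353.2 226.6] [ 0.511 -0.424  0.014]
dowel 0.18 [267.5 228.4] [ 0.509  -0.2708  0.014 ]
dowel_tip 0.61 [352.3 144.1] [ 0.6607 -0.4256  0.014 ]
stand 0.72 [228.  206.9] [ 0.5492 -0.1988  0.    ]
[{'location': [352.0, 207.1], 'confidence': 0.57}]
scene [-0.04357605 -0.6350045   0.54087224] [ 55.21183588   1.37152561 -60.24376936]
tube_in 0.56 [258.1 222.4] [ 0.5117 -0.2733  0.055 ]
tube_out 0.69 [234.6 197.7] [ 0.5529 -0.2021  0.055 ]
tray_mid 0.85 [226.6 194.6] [ 0.5903 -0.158   0.026 ]
dowel 0.82 [348.5 270.3] [ 0.5186 -0.4252  0.014 ]
dowel_tip 0.88 [388.4 223.6] [ 0.6577 -0.4373  0.014 ]
stand 0.93 [239.2 227.3] [ 0.5471 -0.211   0.    ]
[{'location': [358.4, 263.8], 'confidence': 0.88}]
{'time': 0.8, 'q': array([ 6.99566149e+01,  4.97644403e+00,  1.00801544e+01,  9.50977819e+01,
       -5.72866110e-04,  9.00005027e+01]), 'qd': array([ 0.06703439,  0.05018582,  0.06143946,  0.00496041,  0.04033706,
       -0.00949122]), 'joint_efforts': array([-2.01726587e-03, -5.20047605e+01,  4.64835727e+01,  1.45992683e-03,
        4.77488769e-06, -6.01158163e-06]), 'ee_pos': array([0.18851129, 0.51670447, 0.23132511]), 'tcp_rot': array([1.79994072e+02, 5.72814090e-04, 1.59956112e+02]), 'wrist_force': array([ 1.04042246, -0.06289291,  0.65704545]), 'torque': array([-0.03071704,  0.02574559,  0.03625669]), 'grasp_force': 0.0, 'opening': 0.08534475784103168}
```

View pics/top1.png

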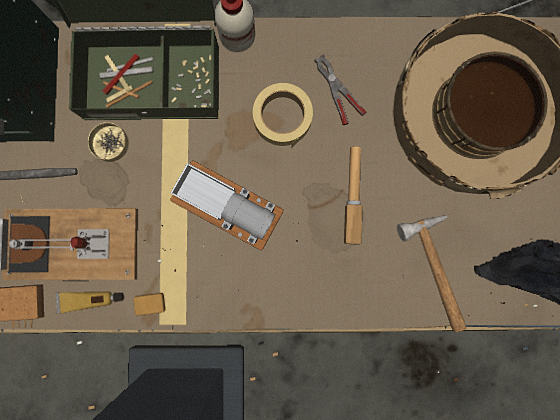

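View pics/scene1.png

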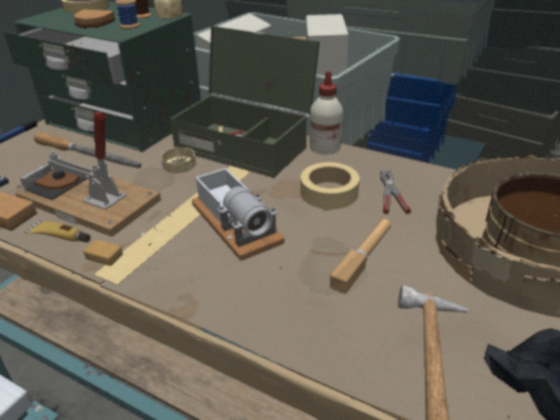

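The top view shows the stand around (228,205): its entry mouth is near (275,225) and its tray near (205,190). The push stick's handle is at (354,225) and its rod tip at (355,148). The networks agree with this. I'll zoom in to get the angles.

```bash
python3 - <<'E'
from h import *
im=cv2.imread('pics/top1.png')
a=cv2.resize(im[155:255,165:290],None,fx=4,fy=4,interpolation=cv2.INTER_CUBIC)  # 500x400
b=cv2.resize(im[140:250,330:380],None,fx=4,fy=4,interpolation=cv2.INTER_CUBIC)  # 200x440
o=np.zeros((440,720,3),np.uint8);o[:400,:500]=a;o[:,510:710]=b
cv2.imwrite('pics/crop1.png',o)
E
```

```text
(no output)
```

View pics/crop1.png

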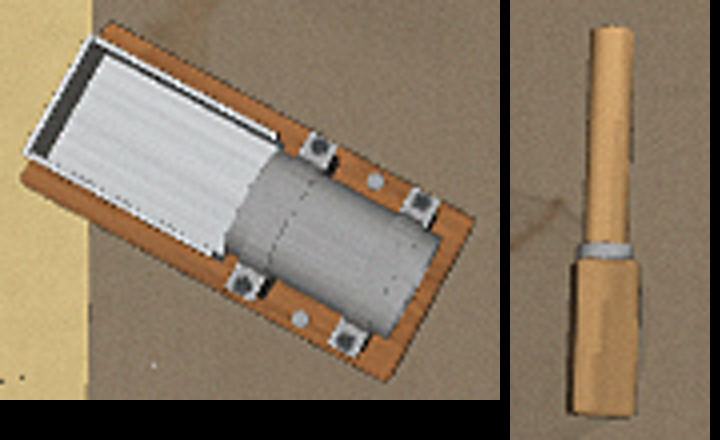

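```bash
python3 - <<'E'
from h import *
c=cam('top')
A=lambda x,y,z:atz(c,(165+(x-1.5)/4,155+(y-1.5)/4),z)
B=lambda x,y,z:atz(c,(330+(x-510-1.5)/4,140+(y-1.5)/4),z)
e1,e2,f1,f2=[A(*p,.015) for p in((474,218),(387,381),(110,22),(22,180))]
e=(e1+e2)/2;f=(f1+f2)/2;d=f-e;u=d/np.linalg.norm(d)
print('board len',np.linalg.norm(d),np.linalg.norm(e1-e2),'ang',np.degrees(np.arctan2(d[1],d[0])))
for a,b in((e1,f1),(e2,f2)): print(np.degrees(np.arctan2(*(b-a)[[1,0]])))
print('origin from board',(e+f)/2-4e-3*u)
m=(A(440,238,.055)+A(385,335,.055))/2
print('tube_in',m,'origin',m+.083*u)
r=(A(92,37,.06)+A(25,155,.06))/2; print('rim end',r, 'origin~',r-.092*u)
t=(B(590,28,.014)+B(632,28,.014))/2;print('tip',t)
h=(B(577,260,.028)+B(637,260,.028)+B(633,415,.028)+B(573,415,.028))/4;print('handle',h)
v=t-h;print(np.linalg.norm(v[:2]),np.degrees(np.arctan2(v[1],v[0])))
E
```

```text
board len 0.1871386470815414 0.08238588637745532 ang 61.0397858433549
61.17577848395112
60.903951195357266
origin from board [ 0.55041764 -0.20096956  0.015     ]
tube_in [ 0.51105753 -0.2719563   0.055     ] origin [ 0.55124631 -0.19933494  0.055     ]
rim end [ 0.59360566 -0.12077448  0.06      ] origin~ [ 0.54905906 -0.20127045  0.06      ]
tip [ 0.656036   -0.43020442  0.014     ]
handle [ 0.51512384 -0.42231246  0.028     ]
0.1411329886360104 -3.2055698276502085
```

Call:
arm_command([
  [0,0,0,-0.07],
  [0,0,0,-0.14],
  [0,0,0,-0.21],
  [0,0,0,-0.28],
  [0,0,0,-0.33],
], hand=0.06, grip_force=90)

```text
time: 1.35
ee_pos: [0.1885, 0.5167, 0.2313]
tcp_rot: [180.0, 0.0, 179.0]
wrist_force: [-0.2, 0.3, 0.5]
opening: 0.06
grasp_force: 0.0
```

Call:
arm_command([
  [-0.017,-0.0465,0,0.026],
  [-0.034,-0.093,0,0.026],
  [-0.051,-0.1395,0,0.026],
  [-0.068,-0.186,0,0.026],
  [-0.085,-0.2325,0,0.026],
])

```text
time: 1.85
ee_pos: [0.2689, 0.2808, 0.2314]
tcp_rot: [180.0, 0.0, 177.4]
wrist_force: [1.0, 0.2, 0.1]
opening: 0.0599
grasp_force: 0.0
```

Call:
arm_command([
  [-0.017,-0.0465,0,0],
  [-0.034,-0.093,0,0],
  [-0.051,-0.1395,0,0],
  [-0.068,-0.186,0,0],
  [-0.085,-0.2325,0,0],
])

```text
time: 2.35
ee_pos: [0.3432, 0.0445, 0.2317]
tcp_rot: [180.0, 0.1, 177.4]
wrist_force: [1.2, 0.6, 0.5]
opening: 0.0598
grasp_force: 0.0
```

Call:
arm_command([
  [-0.017,-0.0465,0,0],
  [-0.034,-0.093,0,0],
  [-0.051,-0.1395,0,0],
  [-0.068,-0.186,0,0],
  [-0.085,-0.2325,0,0],
])

```text
time: 2.85
ee_pos: [0.4175, -0.1921, 0.2315]
tcp_rot: [-180.0, 0.1, 177.3]
wrist_force: [2.0, 0.8, 0.9]
opening: 0.0597
grasp_force: 0.0
```

Call:
arm_command([
  [-0.021,-0.045,0,0],
  [-0.043,-0.09,0,0],
  [-0.064,-0.135,0,0],
  [-0.086,-0.18,0,0],
  [-0.107,-0.225,0,0],
])

```text
time: 3.35
ee_pos: [0.5144, -0.4214, 0.2311]
tcp_rot: [-180.0, 0.0, 177.4]
wrist_force: [0.6, -0.8, 1.4]
opening: 0.0602
grasp_force: 0.0
```

Call:
arm_command([
  [0,0,0.04,0],
  [0,0,0.08,0],
  [0,0,0.11,0],
  [0,0,0.14,0],
  [0,0,0.14,0],
])

```text
time: 3.85
ee_pos: [0.5121, -0.418, 0.0863]
tcp_rot: [179.7, -0.3, 177.4]
wrist_force: [0.6, 0.0, -0.3]
opening: 0.0601
grasp_force: 0.0
```

```bash
python3 - <<'E'
from h import *
o=bot.get_obs();print(o['ee_pos'],o['tcp_rot'],o['q'])
c=cam('scene','s2.png')
cv2.imwrite('pics/s2c.png',cv2.resize(c['color'][150:320,260:460],None,fx=3.5,fy=3.5,interpolation=cv2.INTER_CUBIC))
for t in ('dowel','dowel_tip'):
  for r in bot.mark_of('scene',t)[:1]: print(t,r['confidence'],atz(c,r['location'],.014))
E
```

```text
[ 0.51214442 -0.41797149  0.08633045] [179.74180478  -0.3479668  177.3730208 ] [-3.92185343e+01  2.02882473e+01  1.20712472e+01  8.22162951e+01
 -1.16283782e-04 -3.65907706e+01]
dowel 0.74 [ 0.52021243 -0.42725644  0.014     ]
dowel_tip 0.8 [ 0.66678182 -0.43198846  0.014     ]
```

View pics/s2c.png

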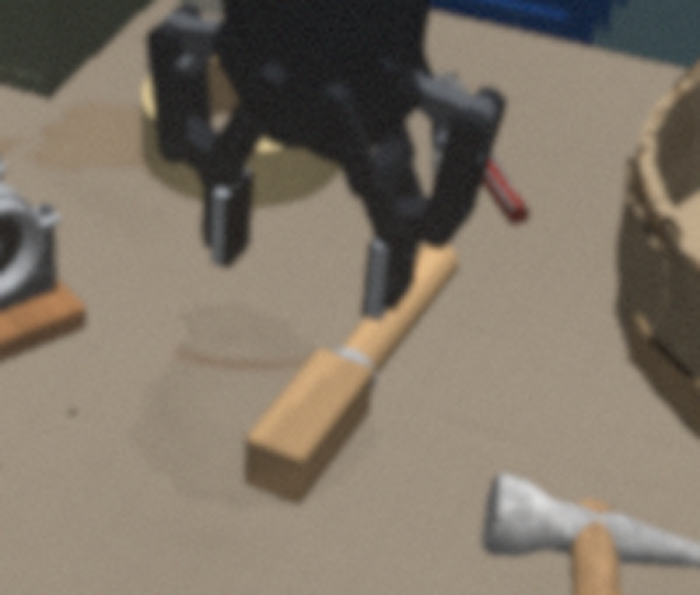

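The gripper is open above the stick. The handle in the crop runs from (275,460) to (345,360), and the fingers line up with it along its length. I'll lower and close.

Call:
arm_command([
  [-0.003,-0.004,0.02,0],
  [-0.003,-0.004,0.04,0],
  [-0.003,-0.004,0.06,0],
  [-0.003,-0.004,0.073,0],
  [-0.003,-0.004,0.08,0],
])

```text
time: 4.5
ee_pos: [0.5171, -0.4238, 0.0118]
tcp_rot: [-180.0, 0.0, 177.4]
wrist_force: [0.2, -0.1, -0.4]
opening: 0.0602
grasp_force: 0.0
```

Call:
arm_command([
  [0,0,0,0],
  [0,0,0,0],
  [0,0,0,0],
  [0,0,0,0],
  [0,0,0,0],
])

```text
time: 5.0
ee_pos: [0.517, -0.4237, 0.0118]
tcp_rot: [-180.0, 0.0, 177.4]
wrist_force: [-0.0, -0.6, -0.2]
opening: 0.0601
grasp_force: 0.0
```

Call:
arm_command([
  [0,0,0.004,0],
  [0,0,0.008,0],
  [0,0,0.008,0],
  [0,0,0.008,0],
  [0,0,0.008,0],
])

```text
time: 5.5
ee_pos: [0.5168, -0.4235, 0.0033]
tcp_rot: [180.0, 0.0, 177.4]
wrist_force: [0.1, 0.1, -0.7]
opening: 0.0598
grasp_force: 0.0
```

Call:
arm_command([
  [0,0,0,0],
  [0,0,0,0],
  [0,0,0,0],
  [0,0,0,0],
  [0,0,0,0],
], hand=0.015)

```text
time: 6.0
ee_pos: [0.517, -0.4238, 0.0038]
tcp_rot: [-180.0, 0.0, 177.4]
wrist_force: [0.0, -0.3, 4.1]
opening: 0.0266
grasp_force: 89.8
```

Call:
arm_command([
  [0,0,0,0],
  [0,0,0,0],
  [0,0,0,0],
  [0,0,0,0],
  [0,0,0,0],
])

```text
time: 6.5
ee_pos: [0.517, -0.4237, 0.0037]
tcp_rot: [-180.0, 0.0, 177.4]
wrist_force: [0.0, 0.0, 4.7]
opening: 0.0261
grasp_force: 89.8
```

Call:
arm_command([
  [0,0,-0.03,0],
  [0,0,-0.06,0],
  [0.02,0,-0.1,-0.1],
  [0.06,0,-0.1,-0.22],
  [0.088,0.0005,-0.1,-0.36],
])

```text
time: 7.0
ee_pos: [0.4278, -0.4191, 0.1041]
tcp_rot: [-179.9, 0.0, -161.7]
wrist_force: [-0.5, -0.5, -1.2]
opening: 0.0266
grasp_force: 89.0
```

Call:
arm_command([
  [0,0,0,-0.15],
  [0,0,0,-0.3],
  [0,0,0,-0.45],
  [0,0,0,-0.6],
  [0,0,0,-0.747],
])

```text
time: 7.5
ee_pos: [0.4286, -0.4188, 0.1026]
tcp_rot: [179.9, 0.0, -118.8]
wrist_force: [-0.5, -1.2, -0.9]
opening: 0.0265
grasp_force: 89.0
```

```bash
python3 - <<'E'
from h import *
o=bot.get_obs();print(o['ee_pos'],o['tcp_rot'],o['q'],o['opening'])
c=cam('top','t3.png')
cv2.imwrite('pics/t3c.png',cv2.resize(c['color'][150:300,200:400],None,fx=4,fy=4,interpolation=cv2.INTER_CUBIC))
z=o['ee_pos'][2]+.010
for t in ('dowel','dowel_tip'):
  for r in bot.mark_of('top',t)[:1]: print(t,r['confidence'],r['location'],atz(c,r['location'],z))
E
```

```text
[ 0.42864697 -0.41878888  0.10259936] [ 1.79938126e+02  1.67742442e-02 -1.18847249e+02] [-4.43333484e+01  1.11523849e+01  2.73109123e+00  8.16428127e+01
 -3.55345219e-04 -1.05486109e+02] 0.026518509477582976
dowel 0.6 [358.9, 275.3] [ 0.42977415 -0.4165315   0.11259936]
dowel_tip 0.75 [280.9, 229.6] [ 0.50297358 -0.29378981  0.11259936]
```

View pics/t3c.png

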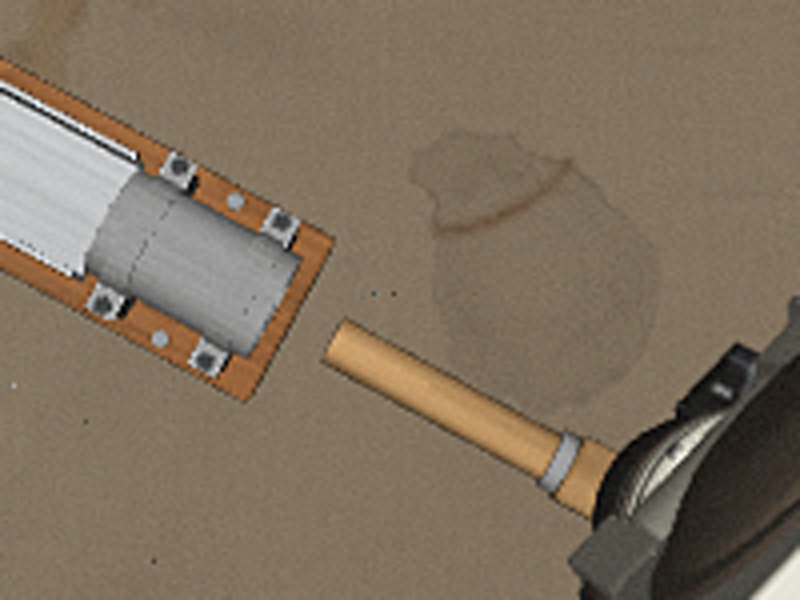

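The rod tip is centred at crop (334,341), which is about pixel (283.2,235), lined up with the tube mouth at crop (272,308). I'll compute the remaining offset from there.

```bash
python3 - <<'E'
from h import *
c=cam('top')
A=lambda x,y,z:atz(c,(200+(x-1.5)/4,150+(y-1.5)/4),z)
z=.1129
t=(A(345,320,z)+A(324,362,z))/2; k=(A(577,433,z)+A(545,490,z))/2
print('tip',t,'ring',k,'ang',np.degrees(np.arctan2(*(t-k)[[1,0]])))
o=bot.get_obs()['ee_pos'];print(np.linalg.norm(t[:2]-o[:2]),np.degrees(np.arctan2(*(t[:2]-o[:2])[::-1])))
S=R.from_euler('z',61,degrees=True).as_matrix();og=np.array([.550,-.2005,0])
for p in (t,k,o): print(S.T@(p-og))
print('mouth',S.T@((A(300,258,.055)+A(248,357,.055))/2-og))
E
```

```text
tip [ 0.49455434 -0.29745819  0.1129    ] ring [ 0.44623856 -0.38668517  0.1129    ] ang 61.56476825129159
0.13809458110721676 61.55447949191769
[-0.11168213  0.00148761  0.1129    ]
[-0.21314577  0.00048744  0.1129    ]
[-2.49770250e-01  1.51219770e-04  1.02854385e-01]
mouth [-0.08214199 -0.00051573  0.055     ]
```

Call:
arm_command([
  [0,-0.0012,0.02,0.006],
  [0,-0.0012,0.04,0.006],
  [0,-0.0012,0.055,0.006],
  [0,-0.0012,0.0585,0.006],
  [0,-0.0012,0.0585,0.006],
])

```text
time: 8.2
ee_pos: [0.4298, -0.4194, 0.0444]
tcp_rot: [179.9, 0.0, -119.6]
wrist_force: [0.6, -0.2, -0.3]
opening: 0.026
grasp_force: 89.0
```

```bash
python3 - <<'E'
from h import *
c=cam('scene','s4.png')
o=bot.get_obs();print(o['ee_pos'],o['tcp_rot'],o['wrist_force'])
cv2.imwrite('pics/s4c.png',cv2.resize(c['color'][150:300,180:380],None,fx=4,fy=4,interpolation=cv2.INTER_CUBIC))
E
```

```text
[ 0.43007513 -0.41967599  0.04521322] [-1.79988170e+02 -1.89568969e-03 -1.19592217e+02] [ 0.33783312  0.45979496 -1.48007697]
```

View pics/s4c.png

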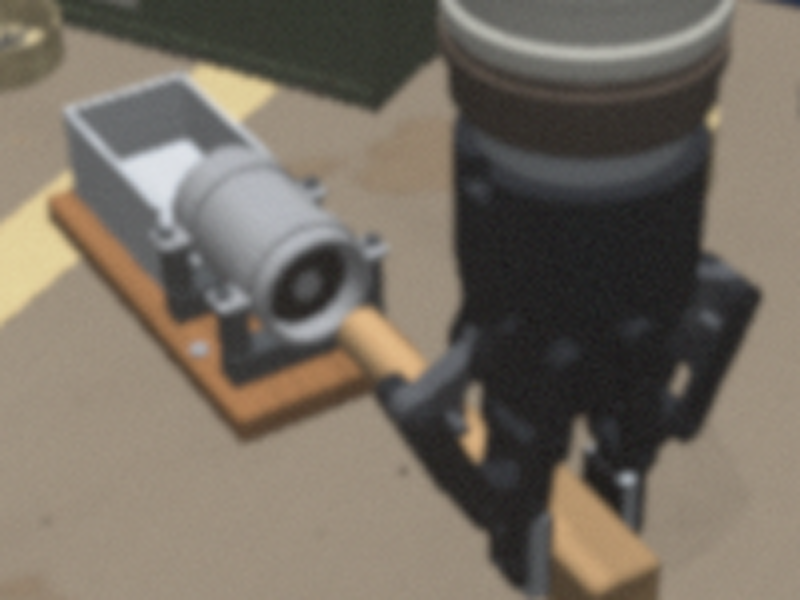

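The tip sits on the tube's axis, at crop (355,320) with the mouth at (312,282). I'll insert it now.

Call:
arm_command([
  [-0.006,0,0,0],
  [-0.012,0,0,0],
  [-0.018,0,0,0],
  [-0.024,0,0,0],
  [-0.03,0,0,0],
])

```text
time: 8.75
ee_pos: [0.4452, -0.3929, 0.045]
tcp_rot: [-180.0, -0.0, -119.5]
wrist_force: [0.1, -0.2, -0.4]
opening: 0.0262
grasp_force: 89.0
```

Call:
arm_command([
  [-0.005,0,0,0],
  [-0.01,0,0,0],
  [-0.015,0,0,0],
  [-0.02,0,0,0],
  [-0.025,0,0,0],
])

```text
time: 9.25
ee_pos: [0.4564, -0.3734, 0.0452]
tcp_rot: [-180.0, -0.2, -119.6]
wrist_force: [-5.5, -10.6, 0.9]
opening: 0.0264
grasp_force: 89.1
```

Call:
arm_command([
  [-0.005,0,0,0],
  [-0.01,0,0,0],
  [-0.015,0,0,0],
  [-0.02,0,0,0],
  [-0.025,0,0,0],
])

```text
time: 9.75
ee_pos: [0.4686, -0.3516, 0.0451]
tcp_rot: [-180.0, -0.2, -119.6]
wrist_force: [-5.5, -10.1, 0.8]
opening: 0.0264
grasp_force: 89.1
```

Call:
arm_command([
  [-0.005,0,0,0],
  [-0.01,0,0,0],
  [-0.015,0,0,0],
  [-0.02,0,0,0],
  [-0.025,0,0,0],
])

```text
time: 10.25
ee_pos: [0.482, -0.3277, 0.0447]
tcp_rot: [180.0, 0.0, -119.5]
wrist_force: [0.0, 0.0, -1.0]
opening: 0.0265
grasp_force: 89.0
```

Call:
arm_command([
  [-0.003,0,0,0],
  [-0.006,0,0,0],
  [-0.009,0,0,0],
  [-0.012,0,0,0],
  [-0.012,0,0,0],
])

```text
time: 10.75
ee_pos: [0.4878, -0.3175, 0.0448]
tcp_rot: [180.0, 0.0, -119.5]
wrist_force: [-0.4, -0.3, -1.0]
opening: 0.0265
grasp_force: 89.0
```

```bash
python3 - <<'E'
from h import *
c=cam('top','t5.png')
o=bot.get_obs();print(o['ee_pos'],o['tcp_rot'],o['wrist_force'])
S=R.from_euler('z',61,degrees=True).as_matrix();og=np.array([.550,-.2005,0]);print(S.T@(o['ee_pos']-og))
for r in bot.mark_of('top','core')[:2]: print(r,S.T@(atz(c,r['location'],.045)-og))
cv2.imwrite('pics/t5c.png',cv2.resize(c['color'][150:280,160:320],None,fx=4,fy=4,interpolation=cv2.INTER_CUBIC))
E
```

```text
[ 0.48774173 -0.3176554   0.04477348] [ 1.79999706e+02  5.77126245e-03 -1.19528896e+02] [ 0.59301957  0.27355665 -0.50291776]
[-0.13264983 -0.00234575  0.04477348]
{'location': [209.2, 195.0], 'confidence': 0.75} [0.03437746 0.00018575 0.045     ]
```

View pics/t5c.png

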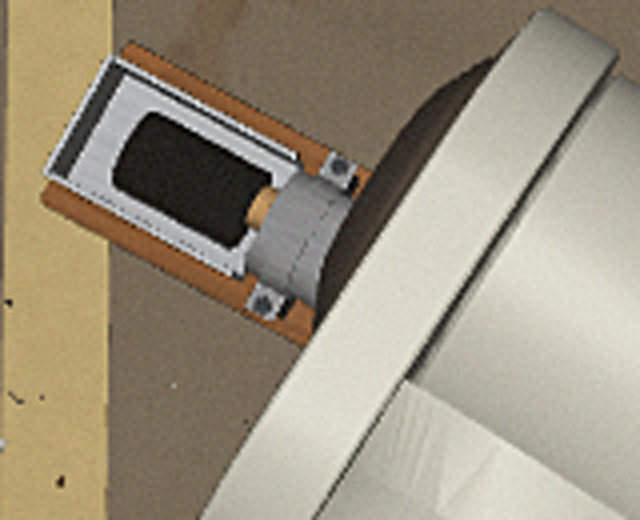

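The core lies in the tray, from crop (115,150) to (260,240), with the rod tip at about (258,210) just behind it. Next I draw the stick out.

Call:
arm_command([
  [0.01,0.0,0,0],
  [0.025,0,0,0],
  [0.04,0,0,0],
  [0.055,0,0,0],
  [0.07,0,0,0],
])

```text
time: 11.35
ee_pos: [0.4522, -0.3802, 0.0448]
tcp_rot: [-180.0, -0.0, -119.6]
wrist_force: [-0.6, 0.6, -1.5]
opening: 0.0264
grasp_force: 89.0
```

Call:
arm_command([
  [0.015,0,0,0],
  [0.03,0,0,0],
  [0.045,0,0,0],
  [0.06,0,0,0],
  [0.06,0,0,0],
])

```text
time: 11.85
ee_pos: [0.4225, -0.4326, 0.0447]
tcp_rot: [180.0, -0.0, -119.6]
wrist_force: [-0.7, -0.2, -0.7]
opening: 0.0264
grasp_force: 89.0
```

Call:
arm_command([
  [0,0,0.01,0],
  [0,0,0.02,0],
  [0,0,0.03,0],
  [0,0,0.036,0],
  [0,0,0.036,0],
])

```text
time: 12.35
ee_pos: [0.4232, -0.43, 0.0072]
tcp_rot: [179.9, 0.0, -119.5]
wrist_force: [-0.0, 0.0, -0.3]
opening: 0.0265
grasp_force: 89.0
```

Call:
arm_command([
  [0,0,0.001,0],
  [0,0,0.002,0],
  [0,0,0.003,0],
  [0,0,0.003,0],
  [0,0,0.003,0],
])

```text
time: 12.85
ee_pos: [0.4236, -0.431, 0.006]
tcp_rot: [-180.0, -0.0, -119.5]
wrist_force: [-0.4, -0.4, -0.6]
opening: 0.0263
grasp_force: 89.0
```

Call:
arm_command([
  [0,0,0,0],
  [0,0,0,0],
  [0,0,0,0],
  [0,0,0,0],
  [0,0,0,0],
], hand=0.06)

```text
time: 13.35
ee_pos: [0.4236, -0.4309, 0.0058]
tcp_rot: [-180.0, -0.0, -119.5]
wrist_force: [-0.6, -0.1, -0.0]
opening: 0.0601
grasp_force: 0.0
```

Call:
arm_command([
  [0,0,0,0],
  [0,0,-0.01,0],
  [0,0,-0.03,0],
  [0,0,-0.06,0],
  [0,0,-0.1,0],
])

```text
time: 13.85
ee_pos: [0.4229, -0.4302, 0.1061]
tcp_rot: [179.9, 0.0, -119.5]
wrist_force: [1.0, -0.1, -0.5]
opening: 0.06
grasp_force: 0.0
```

Call:
arm_command([
  [0.02,0,-0.04,0],
  [0.04,0,-0.06,0],
  [0.06,0,-0.06,0],
  [0.06,0,-0.06,0],
  [0.06,0,-0.06,0],
])

```text
time: 14.35
ee_pos: [0.3938, -0.483, 0.1659]
tcp_rot: [180.0, 0.0, -119.6]
wrist_force: [-0.1, -0.6, 0.1]
opening: 0.0599
grasp_force: 0.0
```

```bash
python3 - <<'E'
from h import *
c=cam('scene','s6.png')
for r in bot.mark_of('scene','core')[:1]: print(r)
E
```

```text
{'location': [224.3, 195.2], 'confidence': 0.91}
```

View pics/s6.png

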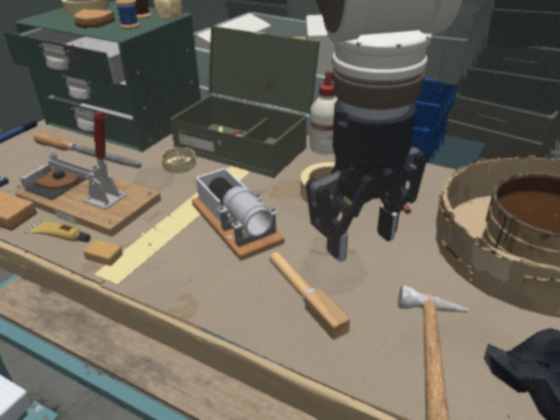

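The stick lies flat on the bench from (275,257) to (340,325). The core is in the tray at (222,190), and the arm is clear of everything.

```bash
python3 -c "
from workcell import bot
print(bot.job_done())"
```

```text
the job is handed in; nothing more can be done
None
```

I pushed the core out into the catch tray, laid the stick flat on the bench just in front of the tube's entry end, and handed the job in at about 14.5 s; no verdict was returned.

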